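# Hold a brittle carbon seal ring in the sprung soft-jaw vise

### The arm

A 6-joint arm with a two-finger parallel gripper is mounted at the origin on a cart in front of the work surface, level with it; the furniture and walls round the work are solid. World frame = base frame: x ahead of the robot, y to its left, z up, the work surface at z = 0. Lengths are in m, angles in rad, forces in N, time in s.
With the tool pointing down it reaches from about 0.25 to 0.775 m from the base axis. Payload 4 kg.
Tool frame: the origin (TCP) lies on the centre line of the jaws, within the pads' length; the fingertips stand 14 mm ahead of it and the grasp point (between the pads) lies 5 mm behind it (robot.tcp_to_tips is the distance from the TCP to the fingertips, in m); z points along the fingers, y is the line along which they close (so a half turn about z gives the same grasp; the last joint's range is limited). The gripper opens to 94 mm and grips with 3 to 60 N. Pads are 16 mm wide; open, the fingers measure 119 mm over their backs; the gripper's body (75 mm by 177 mm) begins 78 mm behind the grasp point.
Start: joints at [-1.428, 0.087, 1.371, -0, 1.684, -0.103], TCP at [0.134, -0.533, 0.22] pointing down, gripper open.
Joint ranges: [-3.1, 3.1], [-0.76, 2.03], [0.27, 2.55], [-1.08, 4.22], [0.17, 2.65], [-2.57, 2.57]. Speed limits (rad/s): [2.79, 2.79, 3.14, 3.14, 3.14, 3.14].

### API

Orientations are given as [roll, pitch, yaw] about the fixed x, y, z axes, in that order (R = Rz(yaw) Ry(pitch) Rx(roll)).
In Python, from bench import robot gives the robot as it stands.
- The arm moves only by the tool carry_out, never from a script. Its argument "increments" is a list of rows, each a list of 3 entries, a list of its own where there are three numbers: the closure in counts, from 0 (fully open) to 255 (shut), then the shift along the tool's x, y, z in mm, then the turn about the tool's z in degrees. In form: [[fingers, [dx, dy, dz], twist], ...]. A call has 1 to 8 rows; each row shifts and turns the commanded pose from where the row before left it, along the tool's axes as they then stand; what a row does not reach is not made up. A row lasts 1/10 s, in which the tool goes at most 50 mm and 8.59 degrees, less where a joint would pass 70% of its speed; a pose out of reach is approached as far as the arm can. A call with a gripper value outside its range is refused whole. The fingers move at their own pace and stop on an object; the grip force is fixed at half the most. Time passes only in rows, so rows that do not move let the fingers close. It gives the time, the measured TCP pose, the force, the opening and the grip force at its end, in the units of the state.
- robot.get_obs(): the state, without advancing time (a new reading comes with each control period).
- robot.snapshot(name): name is "scene" or "top" or "wrist"; returns the picture (384x512x3 uint8, blue, green, red); there is no depth.
- robot.get_calibration(name): a dict with "vfov" (degrees; the focal length in pixels is half the picture's height over the tangent of half this angle, whatever the lens; pixels are square), "cx", "cy" (the principal point, pixels), "T" (4x4, takes a point from camera to world coordinates). Camera axes: x right, y down, z forward; pixel columns grow to the right and rows downward; lengths in m; the calibration is good to about 2 mm. A picture is of the moment at which its call begins: read the wrist's pose just before it. get_calibration takes no time and is no camera call; for the wrist camera it gives the pose at the moment of the call.
- robot.close_job(): hands the job in; it is judged then, once.
The state is a dict: "time": time; "joint_positions": joint angles; "qvel": joint speeds; "joint_torque": joint torques, N m; "tool_pos": TCP position; "ee_rot": TCP orientation; "wrist_force": force on the tool from outside, world axes, zero at the start; "wrist_torque": the same for the moment, N m; "width": finger opening in m; "finger_force": force on a finger pad.
Only numpy, scipy, OpenCV 4.12 (cv2) and the standard library are available. Lean on these libraries where they do the work, as an engineer would, in place of code of your own. Each camera call takes 0.05 s, during which the arm holds its last target. There are 200 camera calls.

### The job

Find the brittle carbon seal ring, the one with a flat on its rim, and set it down on the bed of the small aluminium vise about midway across the jaws, with that flat facing the fixed jaw. Then slide the moving jaw up by its post until its sprung pad holds the ring snug against the fixed jaw and is pushed in about halfway, never to its stop. Handle the ring gently (about 10 N of grip is plenty, and do not drop it), let go of everything, and leave the bearing and the lip seal where they lie.

Things in the scene. Friction and masses are not known exactly. Their poses are not given: they have to be found in the camera images.
- carbon_ring: loose black carbon ring, 50 mm across, 26 mm bore, 18 mm high, 60 g, lying flat on the bench among other round parts; one flat, 32 mm long, is cut on its rim 19 mm from the axis. Brittle: breaks when the forces on it add up to over 35 N (both fingers count: grip below 15 N a finger). Origin: on the axis at the underside. z: up; y: towards the flat; x: along the flat
- ring_flat (a point): middle of the ring's flat, 19 mm from the ring's axis along its y, 9 mm above its underside
- vise: small low aluminium vise screwed to the bench (not the turquoise one far behind). Bed 90 mm wide (x), 250 mm long (y), its top 24 mm above the bench. Fixed jaw at the +y end: face at y = +75 mm, 80 mm wide, rising 26 mm above the bed. The moving jaw with the pad slides along y, on the -y side. Origin: centre of the underside, on the bench; z up
- vise_seat (a point): foot of the fixed jaw's face: on the bed's top, in the middle of the jaw's width; axes as the vise's. The ring's flat belongs against this face
- jaw (a joint): travel of the moving jaw (m) along the vise's +y towards the fixed jaw, 0 to 0.105; stays where it is left, about 7 N of friction. With the pad not pushed in, the gap between pad face and fixed jaw is 0.125 m minus this value
- jaw_post (a point): top face centre of the square steel post on the moving jaw, the part to hold: 20 x 20 mm, sides along the vise's x and y, 36 mm high from the jaw's top (86 mm above the bench) down; moves with the jaw. The rubber pad's free face is 40 mm ahead of the post's axis (+y)
- pad (a joint): how far the rubber pad (60 mm wide, 24 mm high) is pushed back towards the moving jaw against its springs (m): 0 free, 0.010 at its stop; 1.2 N at first touch, 0.4 N more per mm; halfway is 0.005
- bearing: round steel ball bearing, 52 mm diameter, 14 mm high, no flat; leave it. Origin: centre of the underside
- lip_seal: round black lip seal, 60 mm diameter, 9 mm high, no flat; leave it. Origin: centre of the underside

How it is judged:
On the way:
1. the carbon ring lies flat on the vise's bed, between the jaws, its flat towards the fixed jaw, let go (z of carbon_ring in the frame of vise between 0.021 and 0.027 m and angle between carbon_ring's own z axis and vertical below 0.08 rad and x of carbon_ring in the frame of vise between -0.018 and 0.018 m and y of ring_flat in the frame of vise between 0.035 and 0.079 m and angle between the y axis of carbon_ring and the y axis of vise, either way round below 0.35 rad and y of vise in the frame of carbon_ring below 0 m and contact force between the fingers and carbon_ring below 0.1 N and value of joint pad below 0.0015 m), for 0.2 s.
At the end, for the whole second after the job is handed in: the carbon ring lies flat on the vise's bed, within 18 mm of the middle of the jaws' width, its flat against the fixed jaw (within 2.5 mm and 0.09 rad), the sprung pad pressing on it and pushed in 2.5 to 7.5 mm, everything at rest and let go (z of carbon_ring in the frame of vise between 0.021 and 0.027 m and angle between carbon_ring's own z axis and vertical below 0.08 rad and x of carbon_ring in the frame of vise between -0.018 and 0.018 m and y of ring_flat in the frame of vise between 0.0725 and 0.077 m and angle between the y axis of carbon_ring and the y axis of vise, either way round below 0.09 rad and value of joint pad between 0.0025 and 0.0075 m and linear speed of carbon_ring below 0.01 m/s and velocity of joint jaw below 0.005 m/s and contact force between the arm and carbon_ring below 0.1 N); the robot touches nothing.
It fails at once if the carbon ring is squeezed, struck or dropped hard: forces on it add up to more than 35 N (contact force between carbon_ring and anything else above 35 N).
It fails at once if the pad is pushed in to its stop (more than 9.5 mm) (value of joint pad above 0.0095 m).
It fails at once if the bearing or the lip seal is moved by more than 20 mm (distance of any of bearing, lip_seal from where it was at the start of the episode above 0.02 m).
It also fails if it takes over 58 s, if anything falls off the work surface, if the arm or the gripper's body presses on something with over 40 N, if the wrist force passes 120 N, or if a joint passes its speed limit or range.

## Working session

There is one attempt and no reset: what is moved stays moved. The work goes in short steps, Python scripts to look and compute and a tool call to move; the robot and the scene stay as the last step left them, time stands still between calls to the robot, and variables do not carry over. Pictures are saved under pics/ and viewed, at most 10 in all, crops included, and the job is handed in when it is done.

Besides the shell and the picture viewer there is one more tool, called after "Emit:" as name(argument=value, ...) on one line, values as JSON. carry_out: Moves the arm, as the interface text tells. Its arguments: {"type":"object","properties":{"increments":{"type":"array","items":{"type":"array"}}},"required":["increments"]}

```bash
mkdir -p pics
cat > h.py <<'E'
import numpy as np, cv2
from bench import robot
def K(name):
    c=robot.get_calibration(name); return c
def px2w(c,u,v,z,h=384):
    f=h/2/np.tan(np.radians(c["vfov"])/2); T=np.array(c["T"])
    d=T[:3,:3]@np.array([(u-c["cx"])/f,(v-c["cy"])/f,1]); o=T[:3,3]
    return o+d*(z-o[2])/d[2]
def w2px(c,p,h=384):
    f=h/2/np.tan(np.radians(c["vfov"])/2); T=np.array(c["T"])
    q=T[:3,:3].T@(np.array(p)-T[:3,3]); return np.array([q[0]/q[2]*f+c["cx"],q[1]/q[2]*f+c["cy"]])
E
python3 - <<'E'
from h import *
s=robot.get_obs(); print(s)
for n in("top","scene"):
    im=robot.snapshot(n); cv2.imwrite(f"pics/{n}0raw.png",im); cv2.imwrite(f"pics/{n}0.png",cv2.resize(im,(800,600),interpolation=cv2.INTER_CUBIC)); print(n,robot.get_calibration(n))
E
```

```text
{'time': 0.0, 'joint_positions': array([-1.42808688e+00,  8.79486037e-02,  1.37221637e+00,  1.30707514e-06,
        1.68361890e+00, -1.03100366e-01]), 'qvel': array([ 7.84392173e-05,  1.56374413e-03,  1.16800628e-03, -1.68283212e-03,
        7.25970320e-04, -3.72001473e-04]), 'joint_torque': array([ 1.06167739e-03, -3.40173447e+01, -3.02430582e+01,  7.20244506e-02,
        3.29299795e-02, -1.73758367e-04]), 'tool_pos': array([ 0.13376024, -0.53295654,  0.21832688]), 'ee_rot': array([-3.13941320e+00, -2.26807947e-04,  2.45809715e-01]), 'wrist_force': array([-0.10612254,  0.29144103, -0.52125129]), 'wrist_torque': array([-0.00851099, -0.01766678,  0.0600947 ]), 'finger_force': 0.0, 'width': 0.09421469830651666}
top {'vfov': 43.374104591811886, 'cx': 261.3061954645138, 'cy': 190.52101201518545, 'T': array([[ 0.02690525, -0.99648155,  0.07937652,  0.42281615],
       [-0.99956065, -0.02780596, -0.01026377, -0.03157515],
       [ 0.0124348 , -0.0790655 , -0.99679187,  1.40637147],
       [ 0.        ,  0.        ,  0.        ,  1.        ]])}
scene {'vfov': 44.04231727763735, 'cx': 251.59748731611143, 'cy': 190.63118682587378, 'T': array([[-0.8650913 , -0.20732419,  0.45676441, -0.04837486],
       [-0.50152118,  0.3399295 , -0.79556549,  0.98052141],
       [ 0.00967228, -0.91731381, -0.39804752,  0.5865257 ],
       [ 0.        ,  0.        ,  0.        ,  1.        ]])}
```

View pics/top0.png

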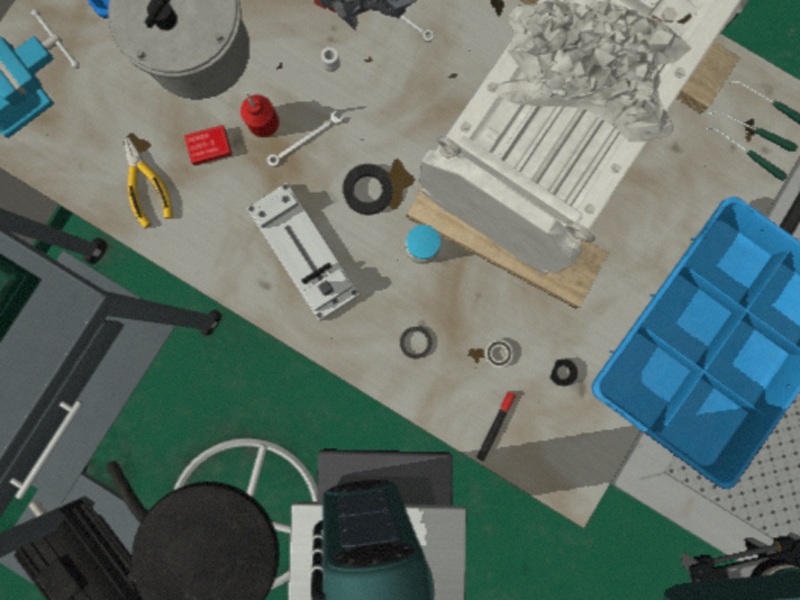

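The top view shows the vise between (270,195) and (335,312), with its fixed jaw at the upper left and the post near (327,288). The lip seal is at (416,342), the bearing at (499,353) and the likely carbon ring at (565,372). I'll enlarge the last one and the vise.

Run:
```python
from h import *
im=cv2.imread("pics/top0raw.png")
a=cv2.resize(im[112:212,150:240],(540,600),interpolation=cv2.INTER_CUBIC)
b=cv2.resize(im[222:254,345:377],(256,256),interpolation=cv2.INTER_CUBIC)
o=np.zeros((600,800,3),np.uint8);o[:,:540]=a;o[:256,542:798]=b
cv2.imwrite("pics/crop0.png",o)
c=K("top")
for n,u,v,z in(("ring",565,372,.018),("bearing",499,353,.014),("seal",416,342,.009),("post",327,288,.086),("vfix",270,195,.05)):
    print(n,px2w(c,u*.64,v*.64,z))
```

```text
ring [ 0.40453193 -0.33730673  0.018     ]
bearing [ 0.43609652 -0.21585673  0.014     ]
seal [ 0.45228813 -0.06243329  0.009     ]
post [0.54103461 0.09793999 0.086     ]
vfix [0.71115022 0.21101648 0.05      ]
```

View pics/crop0.png

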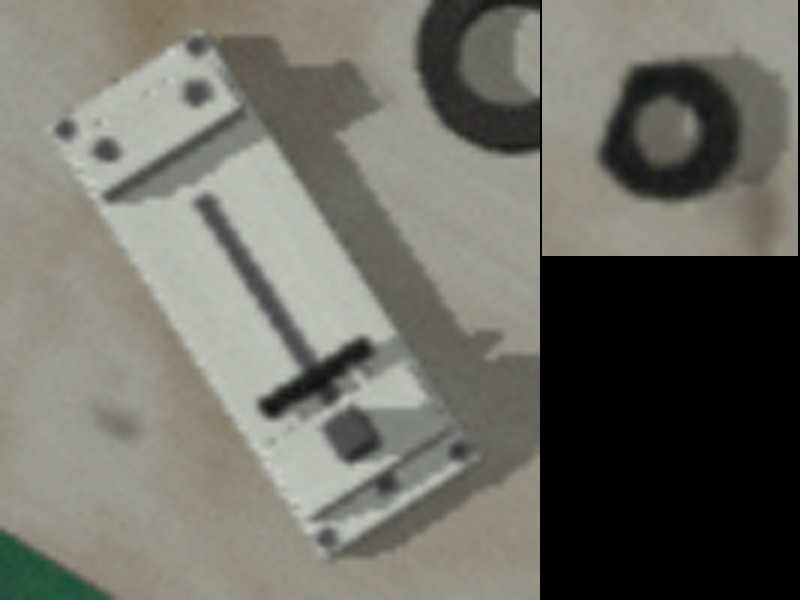

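The enlarged crop shows the ring centred at crop (672,130). Its flat faces image left and slightly up, with corners at (635,72) and (605,155), so its y axis points roughly 70° in the world. The vise bed corners are near (50,125), (205,30), (480,455) and (330,557), and the post is at (350,432). I'll go above the ring.

Emit:
carry_out(increments=[[0,[39,-15.5,0],0],[0,[39,-15.5,0],0],[0,[39,-15.5,0],0],[0,[39,-15.5,0],0],[0,[39,-15.5,0],0],[0,[39,-15.5,0],0],[0,[39,-15.5,0],0],[0,[38,-15.5,0],0]])

```text
time: 0.9
tool_pos: [0.4064, -0.3361, 0.219]
ee_rot: [-3.141, 0.0, 0.246]
wrist_force: [-0.2, -1.3, -0.5]
width: 0.0941
finger_force: 0.0
```

Emit:
carry_out(increments=[[0,[0,0,0],-8],[0,[0,0,0],-8],[0,[0,0,0],-8],[0,[0,0,0],-8],[0,[0,0,0],-8],[0,[0,0,0],-8],[0,[0,0,0],-8],[0,[0,0,0],0]])

```text
time: 1.7
tool_pos: [0.4051, -0.3373, 0.2189]
ee_rot: [-3.141, -0.0, 1.223]
wrist_force: [0.1, -0.2, -0.4]
width: 0.0935
finger_force: 0.0
```

Run:
```python
from h import *
s=robot.get_obs(); print(s["time"],s["tool_pos"],s["ee_rot"])
c=K("wrist");im=robot.snapshot("wrist"); cv2.imwrite("pics/w1.png",cv2.resize(im,(800,600),interpolation=cv2.INTER_CUBIC))
np.save("w1.npy",c["T"]);print(c)
print(w2px(c,[.4045,-.337,.018])/.64)
# vise fit from top
from scipy.optimize import least_squares
ct=K("top")
def r2p(u,v): return np.array([150+u/6,112+v/6])
pts=[((-.045,.125,.024),(50,125)),((.045,.125,.024),(205,30)),((.045,-.125,.024),(480,455)),((-.045,-.125,.024),(330,557))]
def pr(q,p):
    x,y,a=q;C,S=np.cos(a),np.sin(a);return w2px(ct,[x+C*p[0]-S*p[1],y+S*p[0]+C*p[1],p[2]])
f=least_squares(lambda q:np.ravel([pr(q,p)-r2p(*u) for p,u in pts]),[.62,.15,-1.0])
print(f.x,np.degrees(f.x[2]),f.fun)
```

```text
1.7 [ 0.40509624 -0.33733518  0.21886307] [-3.14052199e+00 -4.25206517e-04  1.22292118e+00]
{'vfov': 66.48123390427583, 'cx': 256.72865633415876, 'cy': 191.8434359874004, 'T': array([[ 9.40082649e-01, -3.27689027e-01, -9.41515456e-02,
         4.32571587e-01],
       [-3.40945387e-01, -9.04273467e-01, -2.56993657e-01,
        -2.62380634e-01],
       [-9.24742859e-04,  2.73695814e-01, -9.61815859e-01,
         3.83614281e-01],
       [ 0.00000000e+00,  0.00000000e+00,  0.00000000e+00,
         1.00000000e+00]])}
[400.39042116 271.08542629]
[ 0.61451891  0.14964568 -0.96494089] -55.287040204343285 [-0.48812893  0.07235026 -0.00907362 -0.78485187  0.96484121  0.28224642
 -0.46684283  0.40346696]
```

View pics/w1.png

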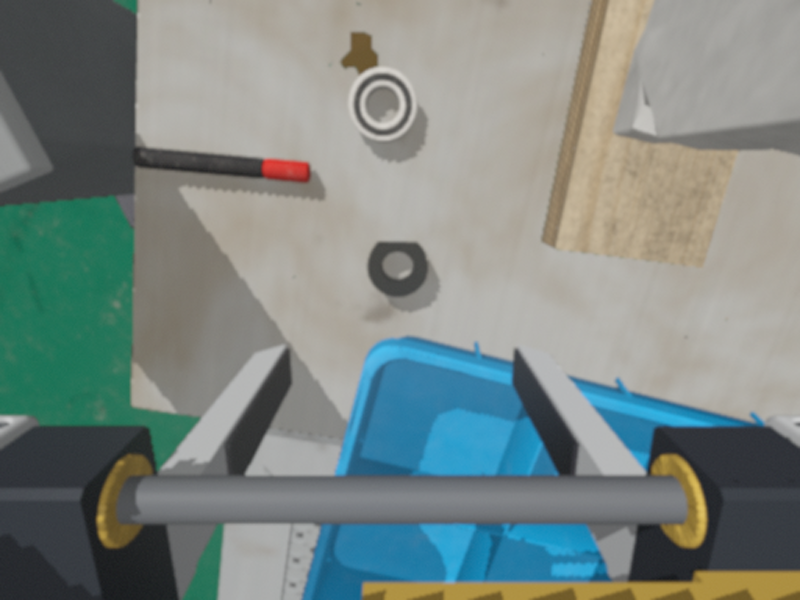

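The wrist view shows the ring with its flat edge from (376,242) to (422,243), level in the picture, so the tool yaw already matches. Its rim spans columns 367 to 428. The bin's edge starts at about row 340.

Run:
```python
from h import *
c=K("wrist"); s=robot.get_obs(); t=s["tool_pos"];yaw=s["ee_rot"][2]
X=np.array([np.cos(yaw),np.sin(yaw)]);Y=np.array([np.sin(yaw),-np.cos(yaw)])
for n,u,v,z in(("c",397.5,268,.018),("flatL",376,242,.018),("flatR",422,243,.018),("left",367,268,.018),("right",428,268,.018),("bore",398,264,.018),("bin",390,340,.06)):
    p=px2w(c,u*.64,v*.64,z); d=p[:2]-t[:2]; print(n,p,"tool mm",d@X*1e3,d@Y*1e3)
```

```text
c [ 0.40323472 -0.33386848  0.018     ] tool mm 2.6233865014106112 -2.9966856769863845
flatL [ 0.39438257 -0.30800214  0.018     ] tool mm 23.87960294274715 -20.18975032041172
flatR [ 0.42876087 -0.32142173  0.018     ] tool mm 23.075872623091445 16.706138707256333
left [ 0.37989751 -0.32534191  0.018     ] tool mm 2.621291702286251 -27.8427741678503
right [ 0.42656961 -0.3423942   0.018     ] tool mm 2.6254810914269306 21.846922615468333
bore [ 0.40476091 -0.33089776  0.018     ] tool mm 5.937483047347082 -2.58293781284558
bin [ 0.38219456 -0.37568332  0.06      ] tool mm -43.87301626911542 -8.405351961305003
```

Emit:
carry_out(increments=[[0,[4,-3,30],0],[0,[0,0,40],0],[0,[0,0,40],0],[40,[0,0,40],0],[60,[0,0,25],0],[70,[0,0,16],0],[80,[0,0,10],0],[90,[0,0,0],0]])

```text
time: 2.55
tool_pos: [0.403, -0.3319, 0.0169]
ee_rot: [-3.139, -0.001, 1.222]
wrist_force: [-0.1, 0.0, 0.2]
width: 0.0619
finger_force: 0.0
```

Emit:
carry_out(increments=[[100,[0,0,0],0],[104,[0,0,0],0],[108,[0,0,0],0],[108,[0,0,0],0]])

```text
time: 2.95
tool_pos: [0.4043, -0.3332, 0.0194]
ee_rot: [3.14, 0.001, 1.223]
wrist_force: [0.0, 0.2, 0.6]
width: 0.0543
finger_force: 0.0
```

Emit:
carry_out(increments=[[111,[0,0,0],0],[114,[0,0,0],0],[116,[0,0,0],0],[117,[0,0,0],0],[117,[0,0,0],0]])

```text
time: 3.45
tool_pos: [0.4038, -0.3327, 0.0184]
ee_rot: [-3.141, -0.0, 1.223]
wrist_force: [-0.1, -0.0, 0.2]
width: 0.051
finger_force: 0.3
```

Emit:
carry_out(increments=[[118,[0,0,0],0],[119,[0,0,0],0],[119,[0,0,0],0]])

```text
time: 3.75
tool_pos: [0.4038, -0.3327, 0.0184]
ee_rot: [-3.142, 0.0, 1.223]
wrist_force: [-0.3, 0.9, -0.1]
width: 0.0497
finger_force: 0.2
```

Emit:
carry_out(increments=[[120,[0,0,0],0],[120,[0,0,0],0]])

```text
time: 3.95
tool_pos: [0.4039, -0.3328, 0.0185]
ee_rot: [3.142, 0.0, 1.223]
wrist_force: [-0.4, 0.1, -0.2]
width: 0.0497
finger_force: 1.8
```

Emit:
carry_out(increments=[[121,[0,0,0],0],[121,[0,0,0],0]])

```text
time: 4.15
tool_pos: [0.4039, -0.3328, 0.0184]
ee_rot: [3.142, 0.0, 1.223]
wrist_force: [-1.0, -0.3, -0.7]
width: 0.0501
finger_force: 8.3
```

Emit:
carry_out(increments=[[121,[0,0,-2],0],[121,[0,0,-5],0],[121,[0,0,-10],0],[121,[0,0,0],0]])

```text
time: 4.55
tool_pos: [0.4049, -0.3339, 0.0377]
ee_rot: [3.138, 0.002, 1.223]
wrist_force: [0.1, -0.3, -0.3]
width: 0.0494
finger_force: 8.3
```

The ring is held at 8 N. I'll lift it, turn it to the vise heading, and carry it over the vise.

Emit:
carry_out(increments=[[121,[0,0,-15],0],[121,[0,0,-25],0],[121,[0,0,-35],7],[121,[0,0,-35],7],[121,[0,0,-35],7],[121,[0,0,-25],7],[121,[0,0,-15],7.4],[121,[0,0,0],0]])

```text
time: 5.35
tool_pos: [0.4049, -0.3338, 0.224]
ee_rot: [3.135, -0.001, 0.606]
wrist_force: [0.0, -0.6, 0.4]
width: 0.0494
finger_force: 8.3
```

Emit:
carry_out(increments=[[121,[15,-8,0],0],[121,[25,-14,0],0],[121,[33,-19,0],0],[121,[33,-19,0],0],[121,[33,-19,0],0],[121,[33,-19,0],0],[121,[33,-19,0],0],[121,[33,-19,0],0]])

```text
time: 6.15
tool_pos: [0.522, -0.0839, 0.2189]
ee_rot: [-3.14, 0.001, 0.608]
wrist_force: [0.8, -0.2, -0.2]
width: 0.0495
finger_force: 8.3
```

Emit:
carry_out(increments=[[121,[33,-19,0],0],[121,[33,-19,0],0],[121,[33,-19,0],0],[121,[33,-19,0],0],[121,[33,-19,0],0],[121,[28,-14,0],0],[121,[12,-7,0],0],[121,[0,0,0],0]])

```text
time: 6.95
tool_pos: [0.6245, 0.1278, 0.2186]
ee_rot: [-3.14, 0.003, 0.609]
wrist_force: [-0.2, -0.1, -1.4]
width: 0.0498
finger_force: 8.3
```

Run:
```python
from h import *
s=robot.get_obs(); print(s["time"],s["tool_pos"],s["ee_rot"],s["finger_force"])
c=K("wrist");im=robot.snapshot("wrist"); cv2.imwrite("pics/w2.png",cv2.resize(im,(800,600),interpolation=cv2.INTER_CUBIC))
```

```text
6.95 [0.62445242 0.12776793 0.21856869] [-3.14036010e+00  2.67276765e-03  6.09177684e-01] 8.330266736447811
```

View pics/w2.png

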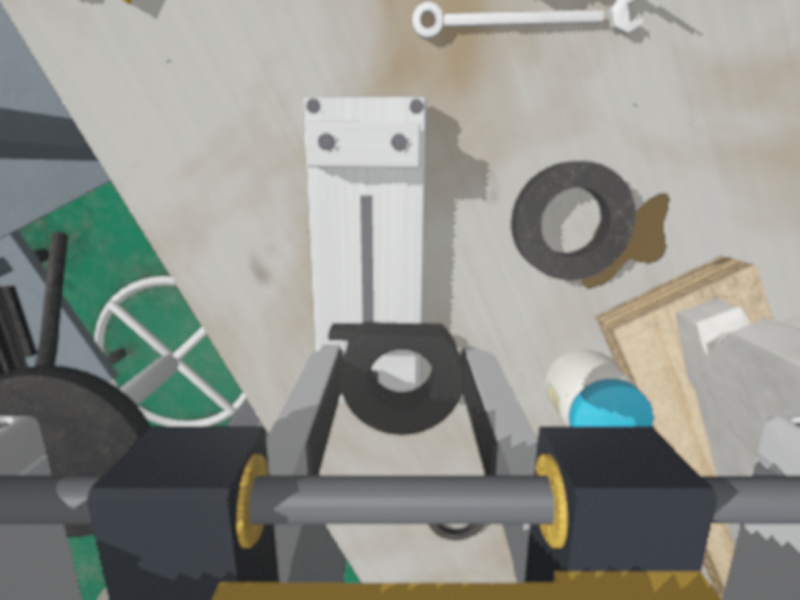

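The wrist view shows the bed's far corners at (304,97) and (424,97) and the fixed jaw's top front edge from (306,165) to (420,166). The bed edges run down to about (316,345) and (421,322). The ring is held between the fingers with its flat side forward, and the black bar behind it at row 325 is the pad.

Run:
```python
from h import *
from scipy.optimize import least_squares
c=K("wrist"); s=robot.get_obs(); t=s["tool_pos"];yaw=s["ee_rot"][2]
P=[((-.045,.125,.024),(304,97)),((.045,.125,.024),(424.5,97)),((-.04,.075,.05),(306,165)),((.04,.075,.05),(420,166)),]
L=[((-.045,.024),(315.5,335)),((.045,.024),(421.5,320))]
def W(q,p):
    x,y,a=q[:3];C,S=np.cos(a),np.sin(a);return [x+C*p[0]-S*p[1],y+S*p[0]+C*p[1],p[2]]
def res(q):
    r=[w2px(c,W(q,p))/.64-u for p,u in P]
    r+=[w2px(c,W(q,(p[0],q[3+i],p[1])))/.64-u for i,(p,u) in enumerate(L)]
    return np.ravel(r)
f=least_squares(res,[.6145,.1496,-.965,0,0]); q=f.x
print(q[:3],np.degrees(q[2]),f.fun.round(1))
print("top px of ref post/pad at jaw=0 :",w2px(c,W(q,(0,-.05,.038)))/.64)
X=np.array([np.cos(yaw),np.sin(yaw)]);Y=np.array([np.sin(yaw),-np.cos(yaw)])
g=np.array(W(q,(0,.050,0)))[:2]; d=g-t[:2]
print("goal",g,"tool mm",d@X*1e3,d@Y*1e3,"yaw err deg",np.degrees(q[2]+np.pi/2-yaw))
# held ring flat direction in view
for u,v in((345,328),(455,328)): 
    p=px2w(c,u*.64,v*.64,.218+.0); e=p[:2]-t[:2]; print(e@X*1e3,e@Y*1e3)
```

```text
[ 0.61369995  0.15195459 -0.96727583] -55.42082296426643 [-1.7 -1.8  2.  -1.4 -0.3  2.  -0.1  1.4 -0.8  0.   1.   0. ]
top px of ref post/pad at jaw=0 : [367.06324826 329.68995452]
goal [0.65486709 0.18033182] tool mm 55.96480394308776 -26.841887815164803 yaw err deg -0.21050634991957834
21.475009530298006 -21.335183144160457
21.48328765702119 20.839911704224434
```

Emit:
carry_out(increments=[[121,[15,-7,0],0],[121,[26,-13,0],0],[121,[15,-7,10],0],[121,[0,0,30],0],[121,[0,0,40],0],[121,[0,0,40],0],[121,[0,0,25],0],[121,[0,0,10],0]])

```text
time: 7.8
tool_pos: [0.6524, 0.1786, 0.0602]
ee_rot: [-3.139, 0.008, 0.605]
wrist_force: [0.3, 0.2, -1.3]
width: 0.0497
finger_force: 8.3
```

Emit:
carry_out(increments=[[121,[0,0,6],0],[121,[0,0,4],0],[121,[0,0,3],0],[121,[0,0,2],0],[121,[0,0,0],0],[121,[0,0,0],0]])

```text
time: 8.4
tool_pos: [0.6558, 0.1808, 0.0512]
ee_rot: [3.141, -0.001, 0.605]
wrist_force: [1.0, 0.2, -0.7]
width: 0.0497
finger_force: 8.3
```

Run:
```python
from h import *
s=robot.get_obs(); print(s["time"],s["tool_pos"],s["ee_rot"],s["finger_force"],s["wrist_force"])
c=K("wrist");im=robot.snapshot("wrist"); cv2.imwrite("pics/w3.png",cv2.resize(im,(800,600),interpolation=cv2.INTER_CUBIC))
q=[.6137,.15195,np.radians(-55.42)];yaw=s["ee_rot"][2];t=s["tool_pos"]
X=np.array([np.cos(yaw),np.sin(yaw)]);Y=np.array([np.sin(yaw),-np.cos(yaw)])
def W(p):
    x,y,a=q;C,S=np.cos(a),np.sin(a);return np.array([x+C*p[0]-S*p[1],y+S*p[0]+C*p[1],p[2]])
d=W((0,.05,0))[:2]-t[:2];print(d@X*1e3,d@Y*1e3)
for p in((-.04,.075,.05),(.04,.075,.05),(-.025,.069,.045),(.025,.069,.045)):print(w2px(c,W(p))/.64)
```

```text
8.4 [0.65581685 0.18075415 0.05120656] [ 3.14098533e+00 -1.09611025e-03  6.05487162e-01] 8.328492119908333 [ 0.97323759  0.21004816 -0.69585322]
-1.0238670881534429 -0.19023982891544983
[295.59042154 321.4242617 ]
[504.91685574 321.77523477]
[337.1754252  331.83804845]
[463.3532322  332.04710264]
```

View pics/w3.png

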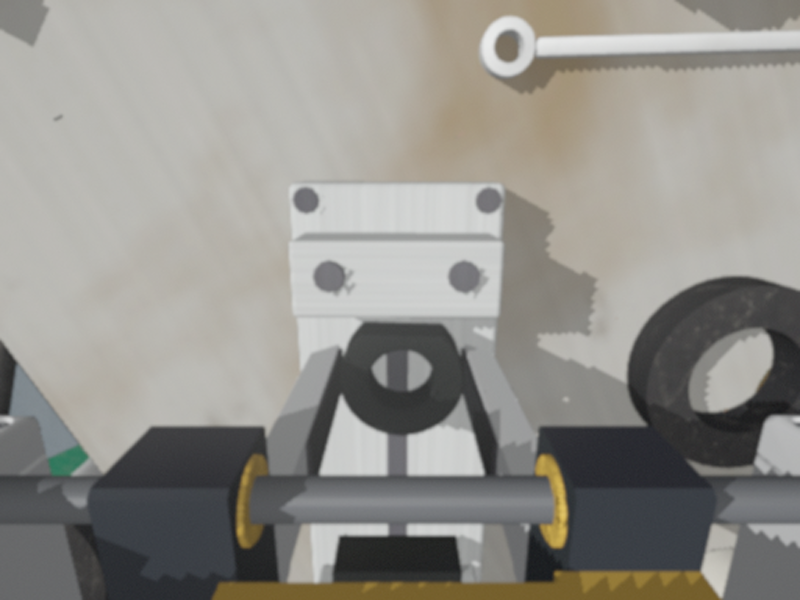

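The wrist view shows the jaw's top edge at row 317, columns 294 to 499, and the ring's flat at row 322, parallel to it. The gap is about 2 mm and the ring sits about 2 mm to the right. I'll nudge it back and lower it slowly.

Emit:
carry_out(increments=[[121,[-1,-2,2],0],[121,[0,0,2],0],[121,[0,0,1.5],0],[121,[0,0,1],0],[121,[0,0,0],0],[121,[0,0,0],0]])

```text
time: 9.05
tool_pos: [0.6535, 0.1817, 0.0439]
ee_rot: [3.142, 0.0, 0.605]
wrist_force: [-0.2, 0.4, -1.0]
width: 0.0496
finger_force: 8.3
```

Emit:
carry_out(increments=[[121,[0,0,0.5],0],[121,[0,0,0.5],0],[121,[0,0,0],0],[121,[0,0,0],0]])

```text
time: 9.45
tool_pos: [0.6535, 0.1817, 0.043]
ee_rot: [3.141, -0.0, 0.605]
wrist_force: [0.7, -0.3, -0.8]
width: 0.049
finger_force: 8.3
```

Emit:
carry_out(increments=[[121,[0,0,0.3],0],[121,[0,0,0.3],0],[121,[0,0,0],0]])

```text
time: 9.75
tool_pos: [0.6535, 0.1817, 0.0425]
ee_rot: [3.141, -0.0, 0.605]
wrist_force: [-0.3, -0.1, 0.7]
width: 0.0493
finger_force: 8.3
```

Emit:
carry_out(increments=[[121,[0,0,0.3],0],[121,[0,0,0],0]])

```text
time: 9.95
tool_pos: [0.6535, 0.1817, 0.0425]
ee_rot: [3.141, -0.0, 0.605]
wrist_force: [-0.2, 0.1, 1.7]
width: 0.0501
finger_force: 8.3
```

Contact with the bed: z has stopped at 42.5 mm and the force is rising. I'll release slowly and go up.

Emit:
carry_out(increments=[[120,[0,0,0],0],[119,[0,0,0],0],[117,[0,0,0],0],[112,[0,0,0],0],[100,[0,0,0],0],[80,[0,0,0],0],[60,[0,0,0],0],[60,[0,0,0],0]])

```text
time: 10.75
tool_pos: [0.6535, 0.1817, 0.0421]
ee_rot: [3.141, 0.0, 0.605]
wrist_force: [-0.0, -0.8, 0.5]
width: 0.0715
finger_force: 0.0
```

Emit:
carry_out(increments=[[60,[0,0,-5],0],[60,[0,0,-10],0],[60,[0,0,-25],0],[60,[-10,0,-40],0],[60,[-25,0,-40],0],[60,[-35,0,-40],0],[60,[-35,0,0],0],[60,[-20,0,0],0]])

```text
time: 11.55
tool_pos: [0.552, 0.1109, 0.2038]
ee_rot: [3.138, -0.005, 0.605]
wrist_force: [-0.2, 0.9, -0.1]
width: 0.0719
finger_force: 0.0
```

Emit:
carry_out(increments=[[60,[-10,0,0],0],[60,[0,0,0],0],[60,[0,0,0],0]])

```text
time: 11.85
tool_pos: [0.5446, 0.1064, 0.1998]
ee_rot: [3.141, -0.001, 0.605]
wrist_force: [0.0, 0.4, -0.1]
width: 0.0718
finger_force: 0.0
```

Run:
```python
from h import *
s=robot.get_obs(); print(s["time"],s["tool_pos"],s["ee_rot"])
c=K("wrist");im=robot.snapshot("wrist"); cv2.imwrite("pics/w4.png",cv2.resize(im,(800,600),interpolation=cv2.INTER_CUBIC))
```

```text
11.85 [0.5446464  0.10635774 0.19982096] [ 3.14148794e+00 -7.04383146e-04  6.05412925e-01]
```

View pics/w4.png

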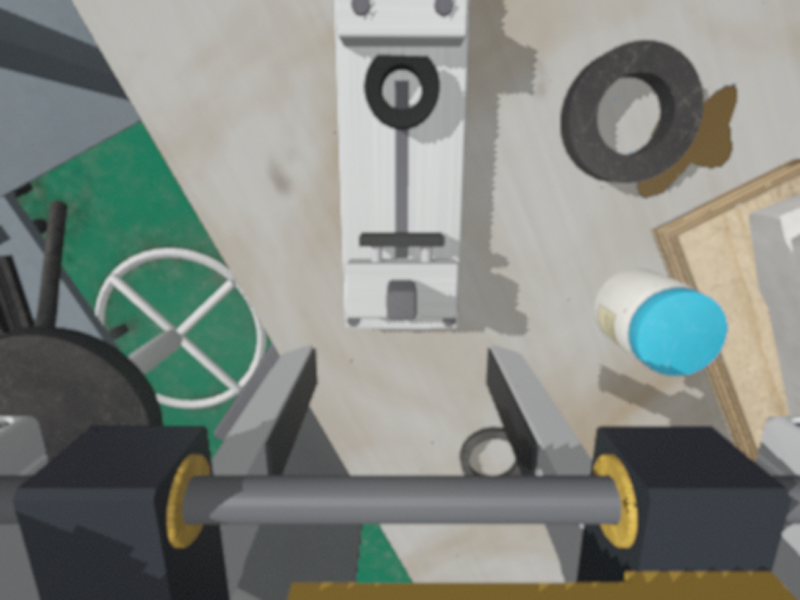

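The wrist view shows the ring lying on the bed, bore at (402,88). Its flat, at row 57, is parallel to the jaw with a small gap. The post's top face is centred near (401.5,306), and the pad's front edge is at row 234.

Run:
```python
from h import *
c=K("wrist"); s=robot.get_obs(); t=s["tool_pos"];yaw=s["ee_rot"][2]
X=np.array([np.cos(yaw),np.sin(yaw)]);Y=np.array([np.sin(yaw),-np.cos(yaw)])
for n,u,v,z in(("post",401.5,306,.086),("postfront",401.5,293,.086),("postback",401.5,319,.086),("padL",360,234,.05),("padR",443,234,.05),("jawL",341,37,.05),("jawR",466,37,.05),("ringL",365,88,.042),("ringR",439,88,.042),("flat",401,57,.042),("ringBack",401,123,.042)):
    p=px2w(c,u*.64,v*.64,z); d=p[:2]-t[:2]; print(n,"tool mm",(d@X*1e3).round(1),(d@Y*1e3).round(1))
```

```text
post tool mm -3.4 0.4
postfront tool mm 5.1 0.4
postback tool mm -12.1 0.4
padL tool mm 37.3 -28.1
padR tool mm 37.3 28.8
jawL tool mm 158.0 -36.8
jawR tool mm 158.0 39.9
ringL tool mm 130.6 -23.3
ringR tool mm 130.5 24.6
flat tool mm 148.7 0.0
ringBack tool mm 109.4 0.0
```

Emit:
carry_out(increments=[[60,[-3,0.5,10],0],[60,[0,0,30],0],[60,[0,0,35],0],[60,[0,0,30],0],[60,[0,0,15],0],[60,[0,0,10],0],[60,[0,0,0],0],[60,[0,0,0],0]])

```text
time: 12.7
tool_pos: [0.543, 0.1041, 0.0709]
ee_rot: [3.14, -0.002, 0.605]
wrist_force: [-0.7, 1.4, 0.4]
width: 0.0722
finger_force: 0.0
```

Emit:
carry_out(increments=[[120,[0,0,0],0],[160,[0,0,0],0],[185,[0,0,0],0],[200,[0,0,0],0],[210,[0,0,0],0],[220,[0,0,0],0],[220,[0,0,0],0]])

```text
time: 13.4
tool_pos: [0.5416, 0.1044, 0.0696]
ee_rot: [-3.14, 0.0, 0.605]
wrist_force: [0.1, -0.2, 3.0]
width: 0.02
finger_force: 30.0
```

Emit:
carry_out(increments=[[220,[4,0,0],0],[220,[8,0,0],0],[220,[10,0,0],0],[220,[10,0,0],0],[220,[10,0,0],0],[220,[8,0,0],0],[220,[4,0,0],0],[220,[0,0,0],0]])

```text
time: 14.2
tool_pos: [0.5851, 0.1344, 0.0696]
ee_rot: [-3.14, 0.004, 0.605]
wrist_force: [-5.1, -1.0, 3.8]
width: 0.0199
finger_force: 30.0
```

Emit:
carry_out(increments=[[220,[3,0,0],0],[220,[3,0,0],0],[220,[0,0,0],0],[220,[0,0,0],0]])

```text
time: 14.6
tool_pos: [0.5896, 0.1375, 0.0696]
ee_rot: [-3.14, 0.005, 0.605]
wrist_force: [-6.2, -1.5, 2.9]
width: 0.0198
finger_force: 30.0
```

Run:
```python
from h import *
s=robot.get_obs(); print(s["time"],s["tool_pos"],s["ee_rot"],s["wrist_force"])
c=K("wrist");im=robot.snapshot("wrist"); cv2.imwrite("pics/w5.png",cv2.resize(im,(800,600),interpolation=cv2.INTER_CUBIC))
```

```text
14.6 [0.58958063 0.13749846 0.06962697] [-3.14040215  0.00462188  0.60524509] [-6.24279197 -1.46778788  2.90149654]
```

View pics/w5.png

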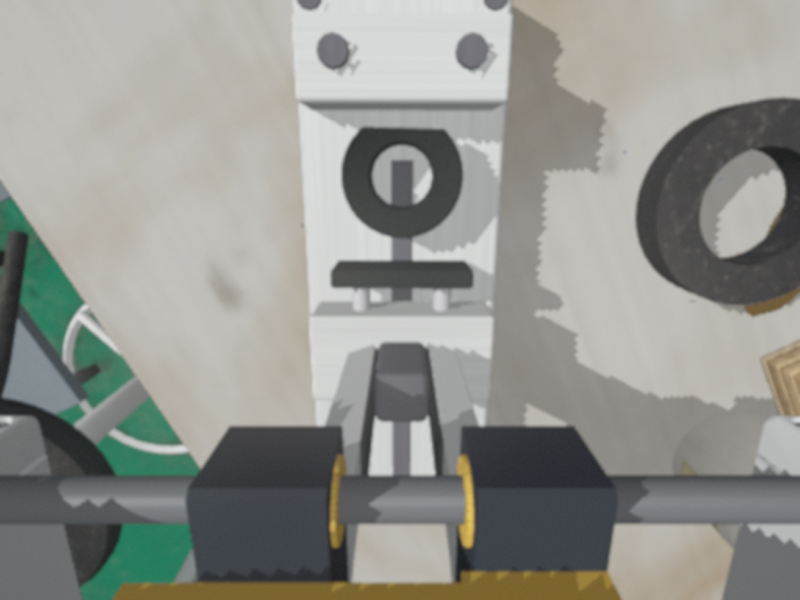

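The ring (rows 128–237) sits about 9 mm short of the fixed jaw edge (row 101). The pad's front edge is at row 262, not touching yet.

Run:
```python
from h import *
c=K("wrist"); s=robot.get_obs(); t=s["tool_pos"];yaw=s["ee_rot"][2]
X=np.array([np.cos(yaw),np.sin(yaw)]);Y=np.array([np.sin(yaw),-np.cos(yaw)])
for n,u,v,z in(("jaw",401,101,.05),("jawL",298,101,.05),("jawR",507,101,.05),("flat",401,128,.042),("ringback",401,237,.042),("padface top48",401,262,.048),("padface 50",401,262,.05),("pL",333,264,.05),("pR",472,264,.05),("post",401.5,345,.086)):
    p=px2w(c,u*.64,v*.64,z); d=p[:2]-t[:2]; print(n,(d@X*1e3).round(1),(d@Y*1e3).round(1))
```

```text
jaw 104.3 0.1
jawL 104.3 -38.2
jawR 104.3 39.5
flat 95.5 0.1
ringback 52.5 0.1
padface top48 43.0 0.1
padface 50 43.4 0.1
pL 42.6 -27.7
pR 42.6 29.2
post 21.5 0.4
```

Emit:
carry_out(increments=[[220,[2,0,0],0],[220,[2,0,0],0],[220,[2,0,0],0],[220,[2,0,0],0],[220,[2,0,0],0],[220,[2,0,0],0],[220,[2,0,0],0],[220,[0,0,0],0]])

```text
time: 15.45
tool_pos: [0.6009, 0.1453, 0.0697]
ee_rot: [-3.14, 0.005, 0.605]
wrist_force: [-5.7, -1.9, 4.2]
width: 0.0201
finger_force: 30.0
```

Emit:
carry_out(increments=[[220,[1,0,0],0],[220,[1,0,0],0],[220,[0,0,0],0]])

```text
time: 15.75
tool_pos: [0.6024, 0.1463, 0.0696]
ee_rot: [-3.14, 0.006, 0.605]
wrist_force: [-6.6, -2.9, 4.5]
width: 0.0199
finger_force: 30.0
```

Run:
```python
from h import *
s=robot.get_obs(); print(s["time"],s["tool_pos"],s["ee_rot"],s["wrist_force"])
c=K("wrist");im=robot.snapshot("wrist"); cv2.imwrite("pics/w6.png",cv2.resize(im[40:232,128:384],(800,600),interpolation=cv2.INTER_CUBIC))
```

```text
15.75 [0.60241467 0.14633296 0.06964446] [-3.14035729  0.00552626  0.60514691] [-6.60577748 -2.93956134  4.4691668 ]
```

View pics/w6.png

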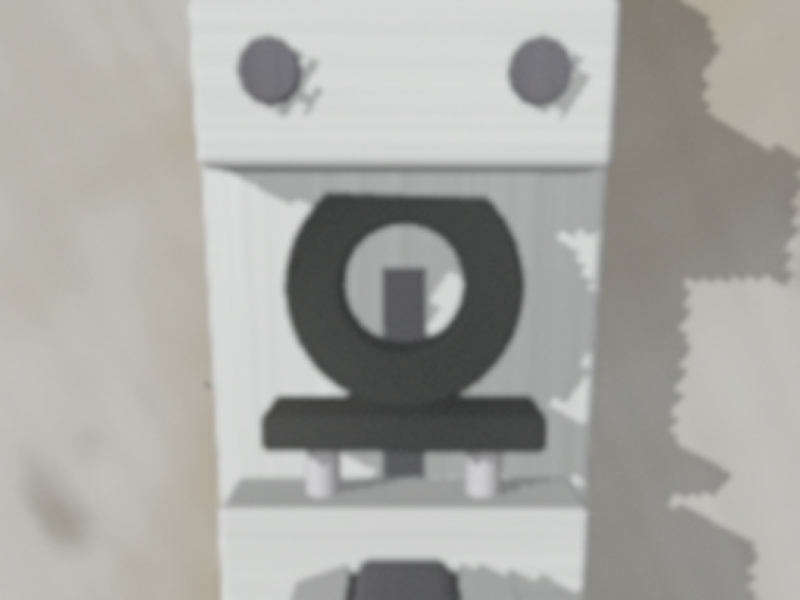

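Run:
```python
from h import *
c=K("wrist"); s=robot.get_obs(); t=s["tool_pos"];yaw=s["ee_rot"][2]
X=np.array([np.cos(yaw),np.sin(yaw)]);Y=np.array([np.sin(yaw),-np.cos(yaw)])
for n,u,v,z in(("jaw",401,163,.05),("jL",200,163,.05),("jR",609,163,.05),("foot",401,171,.024),("flat",401,196,.042),("fL",320,195,.042),("fR",492,199,.042),("L",287,285,.042),("R",523,285,.042),("ringback",401,405,.042),("pad48",401,398,.048),("padbacktop",401,417,.048)):
    p=px2w(c,128+u/3.125,40+v/3.125,z); d=p[:2]-t[:2]; print(n,(d@X*1e3).round(1),(d@Y*1e3).round(1))
```

```text
jaw 89.1 -0.1
jL 89.2 -38.4
jR 89.1 39.5
foot 88.7 -0.2
flat 83.2 -0.1
fL 83.4 -16.3
fR 82.7 18.2
L 65.7 -23.6
R 65.7 25.0
ringback 40.5 -0.1
pad48 43.3 -0.1
padbacktop 39.2 -0.1
```

The pad now touches the ring, and about 6 mm remain between the flat and the jaw. I'll go on slowly.

Emit:
carry_out(increments=[[220,[1,0,0],0],[220,[1,0,0],0],[220,[1,0,0],0],[220,[1,0,0],0],[220,[0.5,0,0],0],[220,[0,0,0],0]])

```text
time: 16.4
tool_pos: [0.606, 0.1488, 0.0696]
ee_rot: [-3.14, 0.006, 0.605]
wrist_force: [-6.7, -2.8, 4.7]
width: 0.0191
finger_force: 30.0
```

Emit:
carry_out(increments=[[220,[1,0,0],0],[220,[1,0,0],0],[220,[0.5,0,0],0],[220,[0,0,0],0]])

```text
time: 16.8
tool_pos: [0.6077, 0.1499, 0.0696]
ee_rot: [-3.14, 0.007, 0.605]
wrist_force: [-9.0, -3.6, 4.9]
width: 0.0198
finger_force: 30.0
```

Emit:
carry_out(increments=[[220,[1,0,0],0],[220,[1,0,0],0],[220,[0,0,0],0],[220,[0,0,0],0]])

```text
time: 17.2
tool_pos: [0.6091, 0.1509, 0.0696]
ee_rot: [-3.14, 0.007, 0.605]
wrist_force: [-8.9, -4.1, 4.7]
width: 0.0196
finger_force: 30.0
```

Run:
```python
from h import *
s=robot.get_obs(); print(s["time"],s["tool_pos"],s["ee_rot"],s["wrist_force"])
c=K("wrist");im=robot.snapshot("wrist"); cv2.imwrite("pics/w7.png",cv2.resize(im[40:232,128:384],(800,600),interpolation=cv2.INTER_CUBIC))
```

```text
17.2 [0.60910597 0.15094346 0.06964299] [-3.14024651  0.00747715  0.60501304] [-8.90636276 -4.08226484  4.72815328]
```

View pics/w7.png

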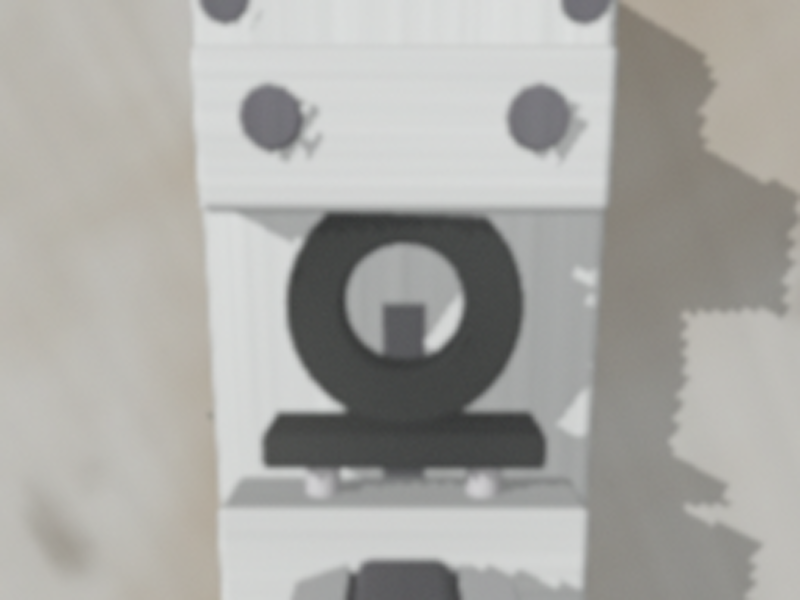

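The pad's front edge has moved from row 398 to row 414 relative to its carrier, so it is pushed in about 3.4 mm. The ring's flat is against the jaw. About 1.6 mm more, then let go.

Emit:
carry_out(increments=[[220,[1,0,0],0],[220,[0.8,0,0],0],[220,[0,0,0],0],[220,[0,0,0],0]])

```text
time: 17.65
tool_pos: [0.6104, 0.1518, 0.0696]
ee_rot: [-3.14, 0.008, 0.605]
wrist_force: [-8.5, -3.8, 6.1]
width: 0.0201
finger_force: 30.0
```

Emit:
carry_out(increments=[[210,[0,0,0],0],[195,[0,0,0],0],[180,[0,0,0],0],[160,[0,0,0],0],[130,[0,0,0],0],[130,[0,0,0],0]])

```text
time: 18.25
tool_pos: [0.6135, 0.1534, 0.0696]
ee_rot: [3.141, -0.0, 0.605]
wrist_force: [0.1, 0.2, 0.1]
width: 0.0452
finger_force: 0.0
```

Run:
```python
from h import *
s=robot.get_obs(); print(s["time"],s["tool_pos"],s["width"],s["wrist_force"])
c=K("wrist");im=robot.snapshot("wrist"); cv2.imwrite("pics/w8.png",cv2.resize(im[40:232,128:384],(800,600),interpolation=cv2.INTER_CUBIC))
```

```text
18.25 [0.61350781 0.15339743 0.06958616] 0.045205667265533836 [0.05402884 0.21249419 0.06379973]
```

View pics/w8.png

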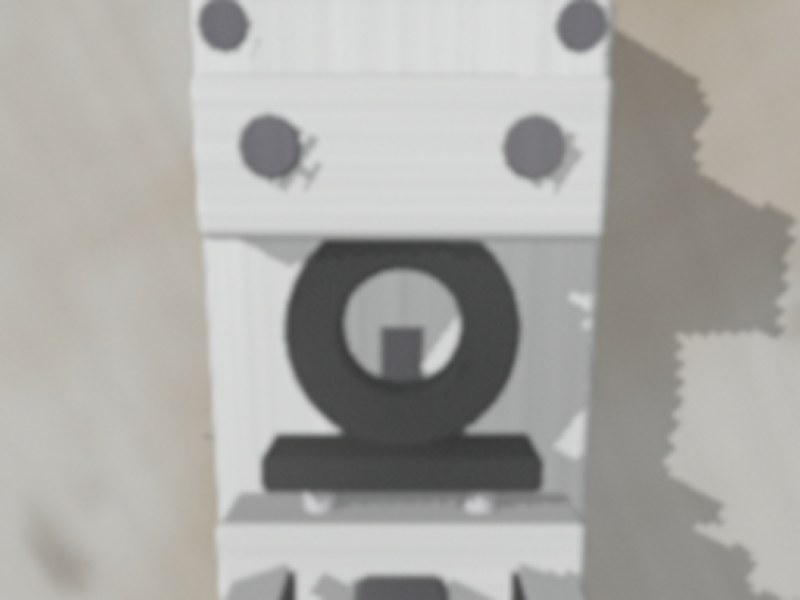

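The ring's flat is against the fixed jaw and level. The pad's edge is 85 px from the carrier edge, against 108 px when free, so it is pushed in about 4.9 mm. I'll retreat upward and hand in.

Emit:
carry_out(increments=[[110,[0,0,-4],0],[110,[0,0,-15],0],[110,[0,0,-30],0],[110,[0,0,-35],0],[110,[0,0,-25],0],[110,[0,0,-10],0],[110,[0,0,0],0],[110,[0,0,0],0]])

```text
time: 19.1
tool_pos: [0.6129, 0.1532, 0.1877]
ee_rot: [-3.141, 0.001, 0.605]
wrist_force: [-0.2, 0.1, -0.2]
width: 0.0535
finger_force: 0.0
```

Run:
```python
from h import *
s=robot.get_obs(); print(s["time"],s["tool_pos"],s["wrist_force"])
im=robot.snapshot("wrist"); cv2.imwrite("pics/w9.png",cv2.resize(im,(800,600),interpolation=cv2.INTER_CUBIC))
```

```text
19.1 [0.61287778 0.15324197 0.18767462] [-0.19331383  0.14918719 -0.23316635]
```

View pics/w9.png

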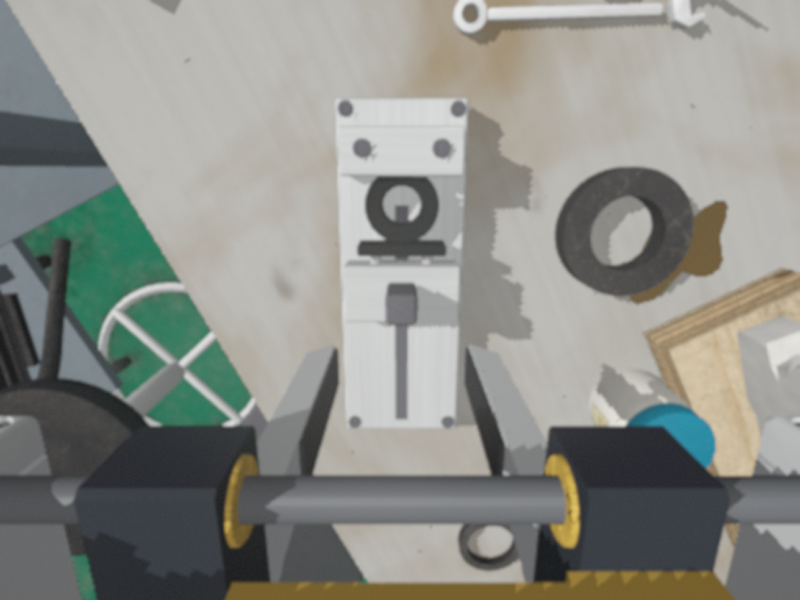

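The ring at (402,207) is clamped between the fixed jaw and the pad, and the arm is clear of everything.

```bash
python3 -c "
from bench import robot
print(robot.close_job())"
```

```text
the job is handed in; nothing more can be done
None
```

The job is handed in: the carbon ring lies on the vise bed with its flat against the fixed jaw and the pad pushed in about 4.9 mm by my picture measurement; everything is let go, the bearing and lip seal were never touched, and no verdict was returned.

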